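Gauge check of the teller's validator

ROBOT

A 6-joint arm with a two-finger parallel gripper is mounted at the origin on the work surface. World frame = base frame: x ahead of the robot, y to its left, z up, the work surface at z = 0. Lengths are in m, angles in rad, forces in N, time in s.
With the tool pointing down it reaches from about 0.35 to 0.975 m from the base axis. Payload 4.9 kg.
Tool frame: the origin (TCP) lies midway between the tips of the shut fingers; the grasp point (between the pads) lies 19 mm behind it; z points along the fingers, y is the line along which they close (so a half turn about z gives the same grasp; the last joint's range is limited). The gripper opens to 85 mm and grips with 20 to 120 N. Pads are 22 mm wide; open, the fingers measure 114 mm over their backs; the gripper's body (76 mm by 85 mm) begins 54 mm behind the grasp point. The pads swing forward as they close: fully open they stand 13 mm farther back than shut.
Start: joints at [-1.462, 0.053, 1.613, -0, 1.476, -0.119], TCP at [0.141, -0.609, 0.231] pointing down, gripper open.
Joint ranges: [-3.01, 3.01], [-1.01, 2.22], [0.06, 2.58], [-1.02, 4.17], [0.09, 2.62], [-3.14, 3.14]. Speed limits (rad/s): [2.57, 2.57, 3.14, 3.14, 3.14, 3.14].

INTERFACE

Orientations are given as a rotation vector (axis times angle).
In Python, from station import ctrl, optics, job gives the robot as it stands.
- The arm moves only by the shell command python3 -m jog 'ROWS' [OPENING] [FORCE]. ROWS is JSON, a list of rows, each a list of 2 entries, a list of its own where there are three numbers: the shift along the tool's x, y, z in m, then the turn, a rotation vector about the tool's x, y, z in rad. A call has 1 to 5 rows; each row is the pose to reach, as a shift and turn from the pose commanded when the call began, along the tool's axes at that moment; what a row does not reach only later rows make up. A row lasts 1/10 s, in which the tool goes at most 50 mm and 8.59 degrees, less where a joint would pass 70% of its speed; a pose out of reach is approached as far as the arm can. A call with a gripper value outside its range is refused whole. OPENING is the opening, from 0 (shut) to 1 (fully open), set as the call begins (- or left out, the last holds). The fingers move at their own pace and stop on an object; FORCE is the grip in N (left out, the last holds). Time passes only in rows, so rows that repeat a pose let the fingers close. It gives the time, the measured TCP pose, the force, the opening and the grip force at its end, in the units of the state.
- ctrl.get_obs(): the state, without advancing time (a new reading comes with each control period).
- optics.get_image(name): name is "side" or "top" or "wrist"; returns a dict with "image" (420x560x3 uint8, blue, green, red), "fx", "fy", "cx", "cy" (pixels), "rvec" (rotation vector, rad) and "tvec" (3), from world to camera coordinates, as OpenCV has them; the wrist camera has in their place "mount" (4x4, takes a point from camera to tool coordinates, whose origin is the TCP and whose axes are the flange's). Camera axes: x right, y down, z forward; pixel columns grow to the right and rows downward; lengths in m; the calibration is good to about 2 mm. The wrist camera is an equidistant fisheye: a pixel r from the principal point sees the ray r / f radians off the axis. A picture is of the moment at which its call begins: read the wrist's pose just before it. There is no depth.
- job.finish_job(): hands the job in; it is judged then, once.
The state is a dict: "t": time; "q": joint angles; "dq": joint speeds; "effort": joint torques, N m; "tool_pos": TCP position; "tool_rot": TCP orientation; "contact_force": force on the tool from outside, world axes, zero at the start; "wrist_torque": the same for the moment, N m; "opening": finger opening in m; "grip_force": force on a finger pad.
Only numpy, scipy, OpenCV 4.12 (cv2) and the standard library are available. Lean on these libraries where they do the work, as an engineer would, in place of code of your own. Each camera call takes 0.05 s, during which the arm holds its last target. There are 200 camera calls.

TASK

Check the validator on the teller's counter: pull its sprung feed lever all the way toward you, ease it slowly back to rest without letting it snap, then take the narrow gauge plate from its stand and lower it upright into the slot in the validator's top until the groove line round the blade is level with the top of the slot. Finish while still holding the plate there in the gripper, still and not jammed, for the reading; leave the wide plate and the other things on the counter where they are.

Things in the scene. Friction and masses are not known exactly. Their poses are not given: they have to be found in the camera images.
- validator: teller's document validator, fixed: a pale box 200 (its x) x 140 (its y) x 130 mm high, flat on top, origin under its centre, z up; its front looks to its own -x, roughly to the robot. In its top a steel guard strip with one slot, over a cavity 100 mm deep. On its own +y side stands the feed lever
- slot_mouth (a point): centre of the slot's mouth, level with the guard's top, 130 mm above the counter, 20 mm behind the validator's centre. Axes are the validator's: the slot is 42 mm long along y, 10 mm wide along x, straight down through the 12 mm guard, with a 2 mm lead-in chamfer; the cavity below is wider. A 40 x 8 mm blade passes with 2 mm to spare each way
- feed_lever (a joint): angle of the feed lever: 0 at rest (at its stop, leaning 0.35 rad from upright to the validator's +x), growing to 0.9 at the far stop as its bar is pulled to the validator's -x. A spring returns it: 1 N at the bar at rest, 9 to 10 N at the far stop; let go from there it snaps back at over 3 rad/s
- lever_grip (a point): middle of the lever's cross bar: a round black bar, 16 mm diameter, 44 mm long, along the validator's y, with free space in front of and behind it. At rest it is 193 mm above the counter (its top 201 mm: carry the plate over or round it). The steel lever arm (10 mm thick) is at the bar's end nearest the validator, 24 mm from this point
- lever_pivot (a point): point on the lever's hinge axis (along the validator's y), 90 mm above the counter; lever_grip moves on a circle of 110 mm radius about it: at lever angle q it lies 110*sin(0.35-q) mm along the validator's +x and 110*cos(0.35-q) mm above this point
- narrow_plate: narrow gauge plate (about 90 g), upright in its stand, foot 6 mm above the counter. Origin: centre of its foot; z up, x through its thickness, y across its width (same either way round). Aluminium blade 40 mm wide, 8 mm thick, 60 mm tall, its lowest 6 mm stepped in to 37 x 5 mm; a thin dark groove line round it 30 mm above the foot. On top a grey grip block
- plate_grip (a point): centre of the narrow plate's grip block, 80 mm above its foot; the block is 40 mm wide (plate's y), 14 mm thick (plate's x), 40 mm tall: pinch it across its thickness
- narrow_stand: the narrow plate's black stand, fixed, 60 x 85 x 28 mm high, origin under its centre; the plate's lowest 22 mm stand in a loose pocket, and lift straight out
- wide_plate: the other gauge plate, same shape but 56 mm wide: does not fit the slot. Origin: centre of its foot; stands in a fixed stand of 60 x 85 x 28 mm. Leave it where it is
- stamp: rubber stamp with a wooden knob, 75 x 50 x 80 mm, loose, origin under its centre. Leave it where it is
- stapler: stapler 140 x 36 x 58 mm, loose, origin under its centre. Leave it where it is
- pen_cup: dark round pen cup, 76 mm diameter, 100 mm high, pens to 150 mm, loose, origin under its centre. Leave it where it is
- sanitiser: clear bottle, 60 mm diameter, 120 mm high, loose, origin under its centre. Leave it where it is
- mouse: computer mouse 100 x 58 x 28 mm, loose, origin under its centre. Leave it where it is
- calculator: flat calculator 120 x 80 x 20 mm, loose, origin under its centre. Leave it where it is
- coin_bin: empty open bin 130 x 110 x 70 mm, loose, origin under its centre. Leave it where it is
Mind the look-alikes: they are no part of the job. What is shaped like the narrow_plate but orange or turquoise is not meant.

How it is judged:
On the way, in this order (a step that is already met when the one before it is completed fails the run):
1. the feed lever is pulled all the way (within 0.1 rad of the far stop) (value of joint feed_lever above 0.8 rad), for 0.1 s.
2. the feed lever is back at rest (value of joint feed_lever below 0.07 rad), for 0.2 s.
3. the narrow plate's foot is in the slot, at least 10 mm down (z of narrow_plate in the frame of slot_mouth between -0.06 and -0.01 m and x of narrow_plate in the frame of slot_mouth between -0.006 and 0.006 m and y of narrow_plate in the frame of slot_mouth between -0.006 and 0.006 m), for 0.2 s.
At the end, for the whole second after the job is handed in: The gripper holds the narrow plate upright and still inside the slot, its groove line within 8 mm of level with the top of the guard (the grip block clear above it), pressing on the validator with less than 15 N; the lever is at rest (below 0.07 rad) (z of narrow_plate in the frame of slot_mouth between -0.038 and -0.022 m and x of narrow_plate in the frame of slot_mouth between -0.006 and 0.006 m and y of narrow_plate in the frame of slot_mouth between -0.006 and 0.006 m and angle between narrow_plate's own z axis and vertical below 0.15 rad and contact force between narrow_plate and the fingers above 1 N and contact force between narrow_plate and validator below 15 N and linear speed of narrow_plate below 0.02 m/s and value of joint feed_lever below 0.07 rad); the arm keeps its last pose, push and grip.
It fails at once if the lever snaps back (faster than 1.5 rad/s) (velocity of joint feed_lever below -1.5 rad/s).
It fails at once if the wide plate or another thing on the counter is moved by more than 25 mm (distance of any of wide_plate, stamp, stapler, pen_cup, sanitiser, mouse, calculator, coin_bin from where it was at the start of the episode above 0.025 m).
It also fails if it takes over 72 s, if anything falls off the work surface, if the arm or the gripper's body presses on something with over 40 N, if the wrist force passes 120 N, or if a joint passes its speed limit or range.

## Working session

There is one attempt and no reset: what is moved stays moved. The work goes in short steps, Python scripts to look and compute and a shell command to move; the robot and the scene stay as the last step left them, time stands still between calls to the robot, and variables do not carry over. Pictures are saved under pics/ and viewed, at most 13 in all, crops included, and the job is handed in when it is done.

```bash
mkdir -p pics; ls; python3 - <<'E'
from station import ctrl, optics
import cv2
o=ctrl.get_obs(); print({k:o[k] for k in('t','tool_pos','tool_rot','opening')})
for n in('top','side'):
    d=optics.get_image(n); cv2.imwrite(f'pics/{n}0.png',d['image']); print(n,d['fx'],d['fy'],d['cx'],d['cy'],d['rvec'],d['tvec'])
d=optics.get_image('wrist'); cv2.imwrite('pics/w0.png',d['image']);print(d['fx'],d['cx'],d['cy'],d['mount'])
E
```

```text
pics
{'t': 0.0, 'tool_pos': array([ 0.1410841 , -0.60822831,  0.23003892]), 'tool_rot': array([-3.11915711e+00, -3.56901051e-01, -3.34350383e-05]), 'opening': 0.08542465944295231}
top 399.5103968933613 399.5103968933613 278.5497455616979 213.5679680210425 [ 2.12996121 -2.17185601  0.14664951] [-0.01899319  0.54816857  1.15546885]
side 436.90029748186276 436.90029748186276 273.20059190939736 210.13090385371686 [ 0.61986344 -2.41371904  1.40896729] [0.46167329 0.27860341 0.97292143]
325.19226210127806 277.3805559614528 204.18659800945076 [[-3.62958089e-04 -9.64610178e-01 -2.63679867e-01  6.56539782e-02]
 [ 9.99999345e-01 -6.39342977e-05 -1.14262109e-03 -7.58145810e-04]
 [ 1.08532575e-03 -2.63680109e-01  9.64609570e-01 -1.42217427e-01]
 [ 0.00000000e+00  0.00000000e+00  0.00000000e+00  1.00000000e+00]]
```

View pics/top0.png

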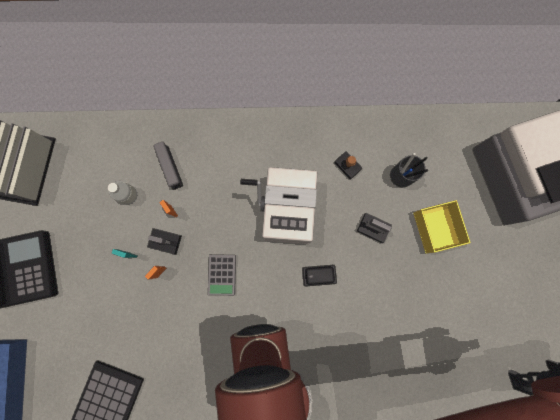

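View pics/side0.png

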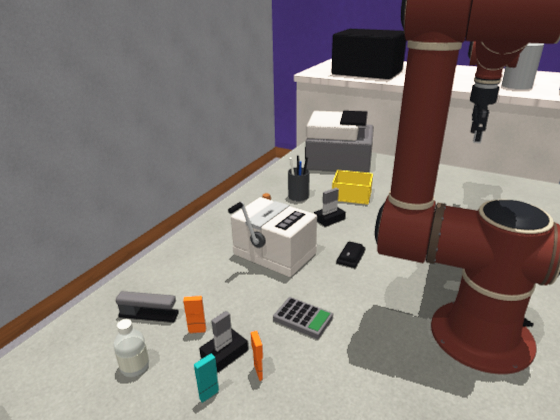

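Top view: the validator is at about (291,205) with its lever bar at (249,182), to the left (+y). The two grey plates in black stands are at (165,242) and (374,228). Look-alikes are orange at (167,208) and (154,272), and turquoise at (121,253). I'll check the two grey plates in close crops.

```bash
cat > h.py <<'E'
import numpy as np, cv2
from scipy.spatial.transform import Rotation as R
from station import ctrl, optics
def cam(n):
    T=ctrl.get_obs() if n=='wrist' else None
    d=optics.get_image(n); d['n']=n
    if n=='wrist': d['o']=T; d['RT']=R.from_rotvec(T['tool_rot']).as_matrix()
    else: d['R']=R.from_rotvec(d['rvec']).as_matrix()
    return d
def ray(d,u,v):
    x=(u-d['cx'])/d['fx']; y=(v-d['cy'])/d['fy']
    if d['n']=='wrist':
        r=np.hypot(x,y)+1e-12; c=np.array([np.sin(r)*x/r,np.sin(r)*y/r,np.cos(r)])
        M=np.array(d['mount']); return d['RT']@M[:3,3]+d['o']['tool_pos'], d['RT']@M[:3,:3]@c
    return -d['R'].T@np.array(d['tvec']), d['R'].T@np.array([x,y,1.])
def onz(d,u,v,z):
    p,r=ray(d,u,v); return p+r*(z-p[2])/r[2]
def proj(d,P):
    P=np.array(P,float)
    if d['n']=='wrist':
        M=np.array(d['mount']); c=M[:3,:3].T@(d['RT'].T@(P-d['o']['tool_pos'])-M[:3,3])
        t=np.arctan2(np.hypot(c[0],c[1]),c[2]); s=t/np.hypot(c[0],c[1]); return np.array([d['cx']+d['fx']*s*c[0],d['cy']+d['fy']*s*c[1]])
    c=d['R']@P+np.array(d['tvec']); return np.array([d['cx']+d['fx']*c[0]/c[2],d['cy']+d['fy']*c[1]/c[2]])
E
python3 - <<'E'
from h import *
t=cv2.imread('pics/top0.png');s=cv2.imread('pics/side0.png')
c=lambda im,x,y,w,h:cv2.resize(im[y:y+h,x:x+w],(400,300),interpolation=cv2.INTER_CUBIC)
m=np.vstack([np.hstack([c(t,135,219,60,45),c(t,344,206,60,45)]),np.hstack([c(s,182,308,80,60),c(s,290,178,80,60)])])
cv2.imwrite('pics/crop1.png',m)
d=cam('top')
for z in (0.028,.126): print(z,onz(d,165,242,z),onz(d,374,228,z))
for uv in ((249,182),(268,172),(317,172),(264,238),(313,240)): print(uv,onz(d,*uv,.193 if uv[0]==249 else .13))
E
```

```text
0.028 [0.47005645 0.31043112 0.028     ] [ 0.49978532 -0.31451339  0.028     ]
0.126 [0.46313617 0.28258983 0.126     ] [ 0.49041905 -0.2909365   0.126     ]
(249, 182) [0.61139643 0.04637337 0.193     ]
(268, 172) [ 0.65267796 -0.00236027  0.13      ]
(317, 172) [ 0.64998531 -0.13909444  0.13      ]
(264, 238) [0.4685083  0.01146925 0.13      ]
(313, 240) [ 0.46044732 -0.1220332   0.13      ]
```

View pics/crop1.png

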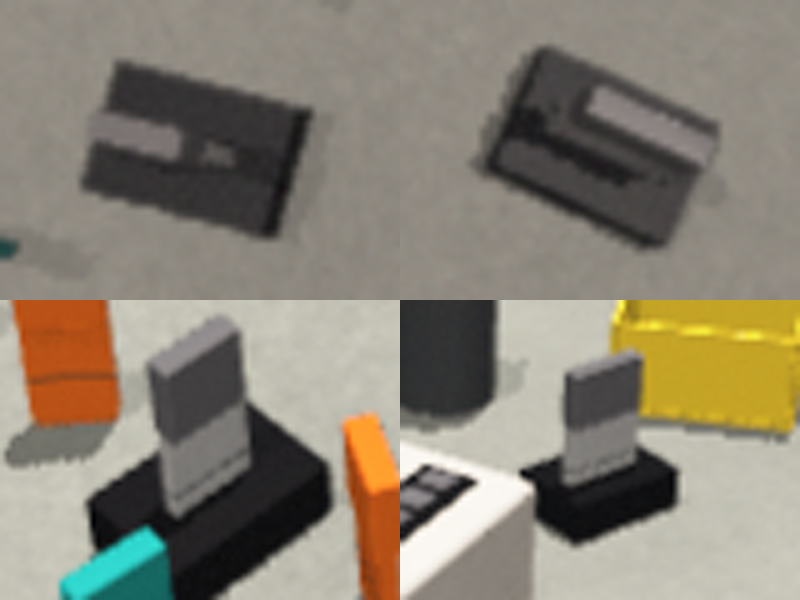

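Crop: the left plate (165,242) has a block about 14 px wide, roughly 38 mm. The right one (374,228) is about 21 px, roughly 54 mm. So the narrow plate is the left one. The lever comes first.

```bash
cat >> h.py <<'E'
def rot(yaw): # tool down, tool x at world angle yaw
    c,s=np.cos(yaw),np.sin(yaw); return np.array([[c,s,0],[s,-c,0],[0,0,-1.]])
def go(P,yaw):
    o=ctrl.get_obs(); A=R.from_rotvec(o['tool_rot']).as_matrix()
    print('t',round(o['t'],2),'shift',np.round(A.T@(np.array(P)-o['tool_pos']),4),'turn',np.round(R.from_matrix(A.T@rot(yaw)).as_rotvec(),4),'at',np.round(o['tool_pos'],4),'f',np.round(o['contact_force'],1),'open',round(o['opening'],4))
E
python3 - <<'E'
from h import *
go((.611,.046,.34),1.51)
E
python3 -m jog 2>&1 | head -5
```

```text
t 0.2 shift [ 0.6056 -0.5315 -0.1087] turn [-1.0000e-03 -1.0000e-03 -1.2822e+00] at [ 0.1411 -0.6084  0.2305] f [ 0.3 -0.1  0.1] open 0.0854
invalid input
```

```bash
python3 -m jog '[[[0.03,-0.027,-0.02],[0,0,0]],[[0.06,-0.053,-0.04],[0,0,0]],[[0.09,-0.08,-0.06],[0,0,0]],[[0.12,-0.106,-0.08],[0,0,0]],[[0.15,-0.133,-0.1],[0,0,0]]]' 1
python3 -m jog '[[[0.03,-0.027,0],[0,0,-0.1]],[[0.06,-0.053,0],[0,0,-0.2]],[[0.09,-0.08,0],[0,0,-0.3]],[[0.12,-0.106,0],[0,0,-0.4]],[[0.15,-0.133,0],[0,0,-0.5]]]'
python3 - <<'E'
from h import *
go((.611,.046,.34),1.51)
E
```

```text
t: 0.7
tool_pos: [0.2578, -0.4439, 0.3318]
tool_rot: [-3.121, -0.356, -0.0]
contact_force: [0.4, -0.1, 0.9]
opening: 0.0853
grip_force: 0.0
t: 1.2
tool_pos: [0.3739, -0.2805, 0.3312]
tool_rot: [2.933, 1.124, 0.0]
contact_force: [1.0, -1.0, 0.2]
opening: 0.0857
grip_force: 0.0
t 1.2 shift [ 0.3945 -0.0845 -0.0088] turn [ 3.000e-04  1.000e-04 -7.784e-01] at [ 0.3739 -0.2805  0.3312] f [ 1.  -1.   0.2] open 0.0857
```

```bash
python3 -m jog '[[[0.04,-0.0085,0],[0,0,-0.08]],[[0.08,-0.017,0],[0,0,-0.16]],[[0.12,-0.025,0],[0,0,-0.24]],[[0.16,-0.034,0],[0,0,-0.31]],[[0.2,-0.042,-0.008],[0,0,-0.39]]]'
python3 - <<'E'
from h import *
go((.611,.046,.34),1.51)
E
```

```text
t: 1.7
tool_pos: [0.4949, -0.1157, 0.338]
tool_rot: [-2.659, -1.669, 0.002]
contact_force: [0.9, -0.5, -0.3]
opening: 0.0851
grip_force: 0.0
t 1.7 shift [ 0.1961  0.0343 -0.0021] turn [-2.200e-03 -2.000e-04 -3.889e-01] at [ 0.4949 -0.1157  0.338 ] f [ 0.9 -0.5 -0.3] open 0.0851
```

```bash
python3 -m jog '[[[0.04,0.007,0],[0,0,-0.08]],[[0.08,0.014,0],[0,0,-0.16]],[[0.12,0.021,0],[0,0,-0.24]],[[0.16,0.028,0],[0,0,-0.32]],[[0.196,0.034,0],[0,0,-0.389]]]'
python3 - <<'E'
from h import *
go((.611,.046,.34),1.51)
d=cam('wrist'); cv2.imwrite('pics/w1.png',d['image'])
import pickle; pickle.dump(d,open('w1.pkl','wb'))
E
```

```text
t: 2.2
tool_pos: [0.6118, 0.0456, 0.3389]
tool_rot: [-2.287, -2.153, 0.0]
contact_force: [0.1, -0.7, -0.2]
opening: 0.0853
grip_force: 0.0
t 2.2 shift [ 0.0003 -0.0008 -0.0011] turn [-0.0004 -0.      0.0005] at [0.6118 0.0456 0.3389] f [ 0.1 -0.7 -0.2] open 0.0853
```

View pics/w1.png

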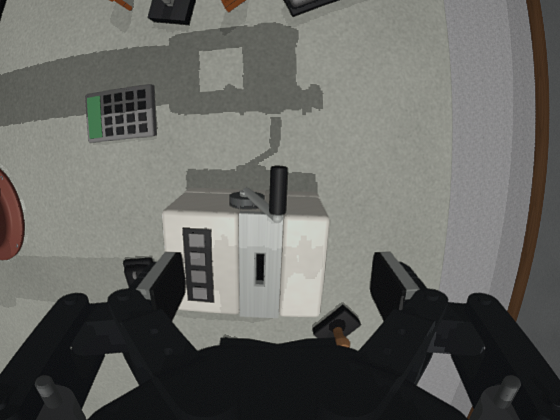

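Wrist view: the black bar runs from (279,167) to (278,213), the slot centre is at (260,268), and the validator's top +y corners are near (163,210) and (327,211).

```bash
python3 - <<'E'
from h import *
import pickle; d=pickle.load(open('w1.pkl','rb'));im=d['image']
g=im.max(2)
def blob(x,y,w,h,thr):
    m=(g[y:y+h,x:x+w]<thr).astype('uint8'); n,l,s,c=cv2.connectedComponentsWithStats(m); i=1+s[1:,4].argmax()
    r=cv2.minAreaRect(np.argwhere(l==i)[:,::-1].astype('float32')+[x,y]); return r,s[i]
for a in ((262,160,30,60,45),(250,245,22,45,70)): print(blob(*a))
for uv in ((279,167),(278,213)): print(onz(d,*uv,.193))
r=blob(262,160,30,60,45)[0]; print('bar',onz(d,*r[0],.193))
r=blob(250,245,22,45,70)[0]; b=cv2.boxPoints(r); print('slot',onz(d,*r[0],.13)); print([onz(d,*p,.13)[:2].round(4) for p in b])
t=cam('top')
m=(cv2.cvtColor(t['image'],cv2.COLOR_BGR2HSV)); 
# white top corners in wrist
for uv in ((163,210),(327,215),(322,316)): print(uv,onz(d,*uv,.13))
E
```

```text
Traceback (most recent call last):
cv2.error: OpenCV(4.12.0) /io/opencv/modules/imgproc/src/convhull.cpp:143: error: (-215:Assertion failed) total >= 0 && (depth == CV_32F || depth == CV_32S) in function 'convexHull'
```

```bash
cat > m.py <<'E'
from h import *
import pickle
def blob(g,x,y,w,h,thr):
    m=(g[y:y+h,x:x+w]<thr).astype('uint8'); n,l,s,c=cv2.connectedComponentsWithStats(m); i=1+s[1:,4].argmax()
    return cv2.minAreaRect((np.argwhere(l==i)[:,::-1]+[x,y]).astype('float32'))
E
python3 - <<'E'
from m import *
d=pickle.load(open('w1.pkl','rb'));g=d['image'].max(2)
r=blob(g,262,160,30,60,45); print('bar',r,onz(d,*r[0],.193))
for uv in ((279,167),(278,213)): print(onz(d,*uv,.193))
r=blob(g,250,245,22,45,70); print('slot',r,onz(d,*r[0],.13)); print([onz(d,*p,.13)[:2].round(4) for p in cv2.boxPoints(r)])
for uv in ((163,210),(327,215),(322,316)): print(uv,onz(d,*uv,.13))
E
```

```text
bar ((277.9200744628906, 189.89735412597656), (17.090511322021484, 48.03999328613281), 1.9091525077819824) [0.61104992 0.04782612 0.193     ]
[0.61327955 0.06874476 0.193     ]
[0.60980708 0.02597177 0.193     ]
slot ((259.5, 267.0), (26.0, 7.0), 90.0) [ 0.58249281 -0.05914222  0.13      ]
[array([ 0.5797, -0.0418]), array([ 0.588 , -0.0423]), array([ 0.5853, -0.0771]), array([ 0.5768, -0.0767])]
(163, 210) [0.47409456 0.01839725 0.13      ]
(327, 215) [0.66418931 0.00126942 0.13      ]
(322, 316) [ 0.65735837 -0.13638378  0.13      ]
```

```bash
python3 -m jog '[[[0.002,0,0.03],[0,0,0.014]],[[0.005,0,0.07],[0,0,0.014]],[[0.006,0,0.11],[0,0,0.014]],[[0.006,0,0.14],[0,0,0.014]],[[0.006,0,0.165],[0,0,0.014]]]'
python3 -m jog '[[[0,0,0.002],[0,0,0]],[[0,0,0.002],[0,0,0]],[[0,0,0.002],[0,0,0]],[[0,0,0.002],[0,0,0]],[[0,0,0.002],[0,0,0]]]' 0 30
python3 - <<'E'
from m import *
go((.611,.052,.172),1.496)
d=cam('side'); cv2.imwrite('pics/s2.png',cv2.resize(d['image'][140:300,180:380],(600,480)))
E
```

```text
t: 2.75
tool_pos: [0.6102, 0.0499, 0.1714]
tool_rot: [-2.305, -2.132, 0.003]
contact_force: [0.1, 0.7, -0.2]
opening: 0.0854
grip_force: 0.0
t: 3.25
tool_pos: [0.6127, 0.0497, 0.1745]
tool_rot: [2.305, 2.131, 0.004]
contact_force: [0.3, -1.4, 1.1]
opening: 0.0154
grip_force: 29.2
t 3.25 shift [ 0.0021 -0.0019  0.0025] turn [ 0.0038 -0.0003 -0.0034] at [0.6127 0.0497 0.1745] f [ 0.3 -1.4  1.1] open 0.0154
```

View pics/s2.png

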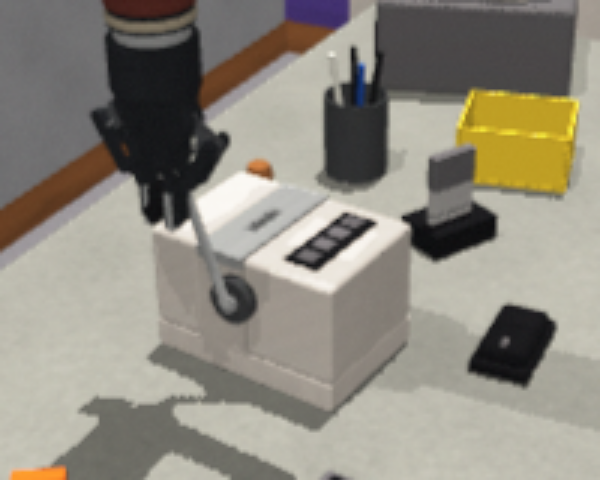

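```bash
python3 -m jog '[[[0,-0.0105,-0.003],[0,0,0]],[[0,-0.021,-0.0055],[0,0,0]],[[0,-0.032,-0.0065],[0,0,0]],[[0,-0.043,-0.0065],[0,0,0]],[[0,-0.054,-0.0055],[0,0,0]]]' 0 40
python3 -m jog '[[[0,-0.011,0.002],[0,0,0]],[[0,-0.021,0.0055],[0,0,0]],[[0,-0.0315,0.0095],[0,0,0]],[[0,-0.041,0.015],[0,0,0]],[[0,-0.041,0.015],[0,0,0]]]'
python3 -m jog '[[[0,-0.001,0],[0,0,0]],[[0,-0.001,0],[0,0,0]],[[0,-0.001,0],[0,0,0]]]'
python3 - <<'E'
from m import *
go((.611,.052,.172),1.496)
d=cam('side'); cv2.imwrite('pics/s3.png',cv2.resize(d['image'][140:300,180:380],(600,480)))
E
```

```text
t: 3.8
tool_pos: [0.5631, 0.0547, 0.1837]
tool_rot: [2.299, 2.125, 0.022]
contact_force: [10.8, 2.2, 9.0]
opening: 0.0149
grip_force: 39.4
t: 4.3
tool_pos: [0.5209, 0.0587, 0.1682]
tool_rot: [2.302, 2.128, 0.02]
contact_force: [5.6, 4.8, 9.4]
opening: 0.0151
grip_force: 41.9
t: 4.6
tool_pos: [0.5207, 0.0588, 0.1681]
tool_rot: [2.301, 2.127, 0.021]
contact_force: [7.9, 5.6, 8.4]
opening: 0.0145
grip_force: 41.7
t 4.6 shift [ 0.0003  0.0906 -0.0025] turn [ 0.0147 -0.0048 -0.0037] at [0.5207 0.0588 0.1681] f [7.9 5.6 8.4] open 0.0145
```

View pics/s3.png

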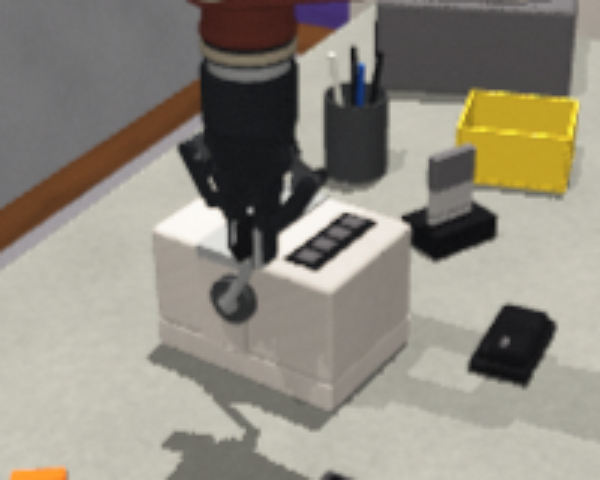

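The lever is near its far stop (q about 0.85). I'll press a few millimetres more to be sure, then ease it back.

```bash
python3 -m jog '[[[0,-0.003,0.001],[0,0,0]],[[0,-0.005,0.003],[0,0,0]],[[0,-0.005,0.003],[0,0,0]],[[0,-0.005,0.003],[0,0,0]]]'
python3 - <<'E'
from m import *
go((.611,.052,.172),1.496)
E
```

```text
t: 5.05
tool_pos: [0.5175, 0.059, 0.1659]
tool_rot: [2.299, 2.125, 0.027]
contact_force: [12.8, 6.1, 7.2]
opening: 0.0148
grip_force: 41.9
t 5.05 shift [ 0.0004  0.0938 -0.0042] turn [ 0.0196 -0.0051 -0.0039] at [0.5175 0.059  0.1659] f [12.8  6.1  7.2] open 0.0148
```

```bash
python3 -m jog '[[[0,0.005,-0.003],[0,0,0]],[[0,0.0095,-0.0055],[0,0,0]],[[0,0.0145,-0.0075],[0,0,0]],[[0,0.02,-0.0095],[0,0,0]],[[0,0.025,-0.0115],[0,0,0]]]'
python3 -m jog '[[[0,0.0055,-0.0015],[0,0,0]],[[0,0.0105,-0.003],[0,0,0]],[[0,0.016,-0.0035],[0,0,0]],[[0,0.0215,-0.0045],[0,0,0]],[[0,0.027,-0.005],[0,0,0]]]'
python3 -m jog '[[[0,0.0055,0],[0,0,0]],[[0,0.011,0],[0,0,0]],[[0,0.0165,0],[0,0,0]],[[0,0.022,0.001],[0,0,0]],[[0,0.0275,0.002],[0,0,0]]]'
python3 -m jog '[[[0,0.0055,0.001],[0,0,0]],[[0,0.0105,0.003],[0,0,0]],[[0,0.016,0.0045],[0,0,0]],[[0,0.019,0.003],[0,0,0]],[[0,0.022,0.002],[0,0,0]]]'
python3 -m jog '[[[0,0.001,0],[0,0,0]],[[0,0.001,0],[0,0,0]],[[0,0.001,0],[0,0,0]]]'
python3 - <<'E'
from m import *
go((.611,.052,.172),1.496)
E
```

```text
t: 5.55
tool_pos: [0.5376, 0.057, 0.1747]
tool_rot: [2.305, 2.132, 0.009]
contact_force: [0.1, 4.0, 4.7]
opening: 0.0147
grip_force: 42.6
t: 6.05
tool_pos: [0.5639, 0.0544, 0.1789]
tool_rot: [2.306, 2.132, 0.006]
contact_force: [-0.9, 3.5, 7.2]
opening: 0.0146
grip_force: 44.8
t: 6.55
tool_pos: [0.5911, 0.0517, 0.1762]
tool_rot: [2.306, 2.132, 0.004]
contact_force: [-0.8, 2.1, 8.2]
opening: 0.0145
grip_force: 46.9
t: 7.05
tool_pos: [0.6101, 0.0498, 0.1705]
tool_rot: [-2.304, -2.13, 0.007]
contact_force: [-5.5, 1.6, -3.9]
opening: 0.0146
grip_force: 47.0
t: 7.35
tool_pos: [0.6116, 0.0496, 0.1702]
tool_rot: [-2.305, -2.131, 0.004]
contact_force: [-1.7, 0.5, -7.0]
opening: 0.0146
grip_force: 46.4
t 7.35 shift [ 0.0023 -0.0008 -0.0018] turn [-0.0035  0.0003 -0.0033] at [0.6116 0.0496 0.1702] f [-1.7  0.5 -7. ] open 0.0146
```

```bash
python3 -m jog '[[[0,0.001,-0.002],[0,0,0]],[[0,0.003,-0.003],[0,0,0]],[[0,0.003,-0.003],[0,0,0]],[[0,0.003,-0.003],[0,0,0]],[[0,0.003,-0.003],[0,0,0]]]'
python3 -m jog '[[[0,0,0],[0,0,0]],[[0,0,0],[0,0,0]],[[0,0,0],[0,0,0]],[[0,0,0],[0,0,0]],[[0,0,0],[0,0,0]]]' 1
python3 -m jog '[[[0,0,-0.03],[0,0,0]],[[0,0,-0.07],[0,0,0]],[[0,0,-0.11],[0,0,0]],[[0,0,-0.15],[0,0,0]],[[0,0,-0.17],[0,0,0]]]'
python3 - <<'E'
from m import *
d=cam('wrist');g=d['image'].max(2); pickle.dump(d,open('w2.pkl','wb'))
r=blob(g,262,160,30,60,45); print('bar',r,onz(d,*r[0],.193))
r=blob(g,250,245,22,45,70); print('slot',r,onz(d,*r[0],.13))
t=cam('top'); h=t['image']
# plate block: grip top
c=np.array([135+135/6.667,219+135/6.667]); p=onz(t,*c,.126); print('plate',p)
a=[onz(t,135+x/6.667,219+y/6.667,.126) for x,y in((92,123),(180,147))]; v=a[0]-a[1]; print('plate y-dir',np.arctan2(v[1],v[0]),np.linalg.norm(v))
a=[onz(t,135+x/6.667,219+y/6.667,.028) for x,y in((118,62),(310,110),(82,187),(272,238))]; print(np.round(a,4),np.mean(a,0)); 
go((p[0]-.06,p[1]-.0,.34),1.35)
E
```

```text
t: 7.85
tool_pos: [0.6121, 0.0496, 0.1701]
tool_rot: [-2.301, -2.128, 0.012]
contact_force: [-5.6, 0.4, -16.4]
opening: 0.0147
grip_force: 45.6
t: 8.35
tool_pos: [0.6169, 0.0493, 0.1768]
tool_rot: [2.305, 2.132, 0.003]
contact_force: [0.4, -0.6, 1.0]
opening: 0.0845
grip_force: 0.0
t: 8.85
tool_pos: [0.6172, 0.0494, 0.3511]
tool_rot: [2.302, 2.129, 0.009]
contact_force: [0.6, 0.1, 0.3]
opening: 0.0853
grip_force: 0.0
bar ((271.0, 191.5), (45.0, 16.0), 90.0) [0.61087022 0.04773715 0.193     ]
slot ((256.5, 266.0), (7.0, 26.0), 0.0) [ 0.5830214  -0.05915884  0.13      ]
plate [0.47119128 0.30944197 0.126     ]
plate y-dir 1.2878964941583066 0.03788072980654468
[[0.5118 0.3481 0.028 ]
 [0.4885 0.2615 0.028 ]
 [0.4561 0.3628 0.028 ]
 [0.4317 0.2777 0.028 ]] [0.47203164 0.31251471 0.028     ]
t 8.95 shift [ 0.2432 -0.2261  0.0089] turn [ 0.0094 -0.001   0.1429] at [0.6176 0.0494 0.351 ] f [ 0.2 -0.5  0.5] open 0.0855
```

The lever is back at rest: the bar measures the same place as at the start. Next I move above the narrow plate.

```bash
python3 - <<'E'
from m import *
go((.471,.311,.29),1.30)
E
python3 -m jog '[[[0.04,-0.032,0],[0,0,0.04]],[[0.08,-0.063,0],[0,0,0.08]],[[0.12,-0.095,0],[0,0,0.12]],[[0.16,-0.11,0.01],[0,0,0.16]],[[0.2,-0.13,0.02],[0,0,0.19]]]' 0.6
python3 - <<'E'
from m import *
go((.471,.311,.29),1.30)
E
```

```text
t 8.95 shift [ 0.2494 -0.1671  0.0595] turn [ 0.0093 -0.0012  0.1929] at [0.6176 0.0494 0.351 ] f [ 0.2 -0.5  0.5] open 0.0855
t: 9.45
tool_pos: [0.5006, 0.2604, 0.3234]
tool_rot: [-2.499, -1.903, 0.001]
contact_force: [0.8, -0.8, -0.2]
opening: 0.0513
grip_force: 0.0
t 9.45 shift [ 0.0409 -0.0419  0.0334] turn [-0.0008  0.0005  0.0013] at [0.5006 0.2604 0.3234] f [ 0.8 -0.8 -0.2] open 0.0513
```

```bash
python3 -m jog '[[[0.02,-0.02,0.016],[0,0,0]],[[0.041,-0.042,0.033],[0,0,0]],[[0.041,-0.042,0.033],[0,0,0]]]'
python3 - <<'E'
from m import *
go((.471,.311,.29),1.30)
d=cam('wrist'); cv2.imwrite('pics/w3.png',d['image']); pickle.dump(d,open('w3.pkl','wb'))
E
```

```text
t: 9.75
tool_pos: [0.4687, 0.3112, 0.2868]
tool_rot: [-2.492, -1.909, 0.012]
contact_force: [0.5, -0.9, -0.2]
opening: 0.0513
grip_force: 0.0
t 9.75 shift [ 0.0004  0.0023 -0.0032] turn [-0.0068  0.0047  0.0072] at [0.4687 0.3112 0.2868] f [ 0.5 -0.9 -0.2] open 0.0513
```

View pics/w3.png

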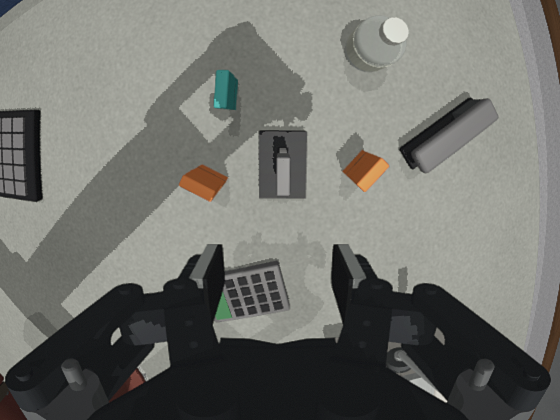

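Wrist view: the plate's light block top is at about (283,176), in its stand between the two orange decoys at (204,182) and (366,170). The turquoise one is at (226,89).

```bash
python3 - <<'E'
from m import *
d=pickle.load(open('w3.pkl','rb'));g=d['image'].max(2)
x0,y0=262,135; m=(g[y0:195+5,x0:303]>105).astype('uint8'); n,l,s,c=cv2.connectedComponentsWithStats(m); i=1+s[1:,4].argmax(); print(s[1:])
r=cv2.minAreaRect((np.argwhere(l==i)[:,::-1]+[x0,y0]).astype('float32')); print(r,onz(d,*r[0],.106))
print([onz(d,*p,.106)[:2].round(4) for p in cv2.boxPoints(r)])
b=[onz(d,*p,.028)[:2].round(4) for p in((260,131),(306,131),(261,198),(306,198))]; print(b,np.mean(b,0))
print(proj(d,d['o']['tool_pos']), g[176,262:303])
E
```

```text
[[ 18  15   7   3  14]
 [ 15  23  13  38 493]
 [  0  63  41   2  82]]
((283.0, 176.5), (37.0, 12.0), 90.0) [0.47333494 0.31726927 0.106     ]
[array([0.4724, 0.337 ]), array([0.484 , 0.3339]), array([0.4743, 0.2971]), array([0.4625, 0.3003])]
[array([0.4577, 0.3654]), array([0.5122, 0.3509]), array([0.436 , 0.2834]), array([0.4914, 0.2686])] [0.474325 0.317075]
[279.91386559 260.53410796] [ 80  79  80  80  80  80  80  81  81  81  81  80  80  77  77 130 155 154
 154 155 154 155 155 156 156 158 155 124  71  80  82  82  84  82  83  82
  82  83  83  83  82]
```

```bash
python3 - <<'E'
from m import *
go((.4735,.3165,.072),1.31)
E
python3 -m jog '[[[0.005,0.002,0.0],[0,0,-0.005]],[[0.005,0.003,0.04],[-0.004,0,-0.005]],[[0.006,0.0035,0.08],[-0.007,0.005,-0.005]],[[0.006,0.0035,0.11],[-0.007,0.005,-0.005]],[[0.006,0.0035,0.11],[-0.007,0.005,-0.005]]]'
python3 - <<'E'
from m import *
go((.4735,.3165,.072),1.31)
E
```

```text
t 9.8 shift [0.0079 0.0024 0.2165] turn [-0.0042  0.0039 -0.0043] at [0.4702 0.3101 0.2885] f [ 0.2 -0.4 -0.9] open 0.0514
t: 10.3
tool_pos: [0.4754, 0.3122, 0.177]
tool_rot: [2.494, 1.908, -0.001]
contact_force: [-0.1, -0.8, -1.7]
opening: 0.0512
grip_force: 0.0
t 10.3 shift [ 0.0038 -0.0029  0.105 ] turn [ 0.0001  0.0012 -0.0039] at [0.4754 0.3122 0.177 ] f [-0.1 -0.8 -1.7] open 0.0512
```

```bash
python3 -m jog '[[[0.002,-0.002,0.02],[0,0,0]],[[0.004,-0.003,0.04],[0,0,0]],[[0.004,-0.003,0.065],[0,0,0]],[[0.004,-0.003,0.09],[0,0,0]],[[0.004,-0.003,0.105],[0,0,0]]]'
python3 -m jog '[[[0,0,0],[0,0,0]],[[0,0,0],[0,0,0]],[[0,0,0],[0,0,0]],[[0,0,0],[0,0,0]],[[0,0,0],[0,0,0]]]' 0 40
python3 - <<'E'
from m import *
go((.4735,.3165,.072),1.31)
E
```

```text
t: 10.8
tool_pos: [0.4775, 0.3192, 0.0778]
tool_rot: [2.492, 1.908, 0.015]
contact_force: [-0.6, -0.7, -0.3]
opening: 0.0513
grip_force: 0.0
t: 11.3
tool_pos: [0.4773, 0.3201, 0.0795]
tool_rot: [2.491, 1.909, 0.018]
contact_force: [-2.3, -0.6, 6.6]
opening: 0.0132
grip_force: 41.6
t 11.3 shift [-0.0045 -0.0028  0.0075] turn [ 0.0091 -0.0071 -0.0022] at [0.4773 0.3201 0.0795] f [-2.3 -0.6  6.6] open 0.0132
```

The grip is a bit high, so I'll reopen, drop 8 mm, and grip again.

```bash
python3 -m jog '[[[0,0,0],[0,0,0]],[[0,0,0],[0,0,0]],[[-0.003,-0.003,0.004],[0.009,-0.007,0]],[[-0.003,-0.003,0.008],[0.009,-0.007,0]],[[-0.003,-0.003,0.008],[0.009,-0.007,0]]]' 0.6
python3 -m jog '[[[0,0,0],[0,0,0]],[[0,0,0],[0,0,0]],[[0,0,0],[0,0,0]],[[0,0,0],[0,0,0]],[[0,0,0],[0,0,0]]]' 0 50
python3 - <<'E'
from m import *
go((.4735,.3165,.072),1.31)
E
```

```text
t: 11.8
tool_pos: [0.4718, 0.3169, 0.0679]
tool_rot: [-2.493, -1.911, 0.008]
contact_force: [0.4, -0.5, -0.6]
opening: 0.0511
grip_force: 0.0
t: 12.3
tool_pos: [0.4731, 0.3174, 0.0695]
tool_rot: [2.493, 1.911, -0.003]
contact_force: [1.6, -0.1, -0.5]
opening: 0.0133
grip_force: 50.4
t 12.3 shift [-0.0007  0.0006 -0.0025] turn [-0.0009  0.0015 -0.0023] at [0.4731 0.3174 0.0695] f [ 1.6 -0.1 -0.5] open 0.0133
```

```bash
python3 -m jog '[[[0,0,-0.02],[0,0,0]],[[0,0,-0.05],[0,0,0]],[[0,0,-0.1],[0,0,0]],[[0,0,-0.15],[0,0,0]],[[0,0,-0.2],[0,0,0]]]'
python3 -m jog '[[[0,0,-0.04],[0,0,0]],[[0,0,-0.04],[0,0,0]]]'
python3 - <<'E'
from m import *
go((.583,-.059,.31),1.496)
E
```

```text
t: 12.8
tool_pos: [0.4723, 0.3175, 0.2707]
tool_rot: [-2.492, -1.911, 0.006]
contact_force: [0.7, 0.6, -0.7]
opening: 0.0134
grip_force: 50.6
t: 13.0
tool_pos: [0.4754, 0.319, 0.318]
tool_rot: [2.492, 1.91, 0.016]
contact_force: [0.3, 0.7, -0.5]
opening: 0.0133
grip_force: 50.7
t 13.0 shift [-0.3372  0.202   0.0072] turn [ 0.0083 -0.0063 -0.1879] at [0.4754 0.319  0.318 ] f [ 0.3  0.7 -0.5] open 0.0133
```

```bash
python3 -m jog '[[[-0.03,0.018,0],[0,0,-0.03]],[[-0.067,0.04,0],[0,0,-0.06]],[[-0.105,0.062,0],[0,0,-0.09]],[[-0.14,0.084,0],[0,0,-0.12]],[[-0.17,0.1,0],[0.008,-0.006,-0.188]]]'
python3 - <<'E'
from m import *
go((.583,-.059,.31),1.496)
E
```

```text
t: 13.5
tool_pos: [0.5252, 0.1256, 0.3083]
tool_rot: [-2.298, -2.135, 0.022]
contact_force: [0.5, 0.4, 0.0]
opening: 0.0136
grip_force: 50.6
t 13.5 shift [-0.1799  0.0712 -0.0014] turn [-0.0129  0.0071  0.0012] at [0.5252 0.1256 0.3083] f [0.5 0.4 0. ] open 0.0136
```

```bash
python3 -m jog '[[[-0.04,0.016,-0.005],[0,0,0]],[[-0.08,0.032,-0.007],[0,0,0]],[[-0.12,0.048,-0.005],[0,0,0]],[[-0.16,0.064,0],[0,0,0]],[[-0.18,0.071,0],[0,0,0]]]'
python3 -m jog '[[[0,0,0],[0,0,0]],[[0,0,0],[0,0,0]],[[0,0,0],[0,0,0]]]'
python3 - <<'E'
from m import *
go((.583,-.059,.25),1.496)
d=cam('wrist'); cv2.imwrite('pics/w4.png',d['image']); pickle.dump(d,open('w4.pkl','wb'))
E
```

```text
t: 14.0
tool_pos: [0.5825, -0.0601, 0.3075]
tool_rot: [-2.302, -2.129, 0.023]
contact_force: [-0.6, 0.7, -0.6]
opening: 0.0138
grip_force: 50.6
t: 14.3
tool_pos: [0.5825, -0.0562, 0.3095]
tool_rot: [-2.299, -2.135, 0.019]
contact_force: [-1.4, 0.6, -1.4]
opening: 0.0134
grip_force: 50.6
t 14.3 shift [-0.0024  0.0014  0.0595] turn [-0.0116  0.0062  0.001 ] at [ 0.5825 -0.0562  0.3095] f [-1.4  0.6 -1.4] open 0.0134
```

View pics/w4.png

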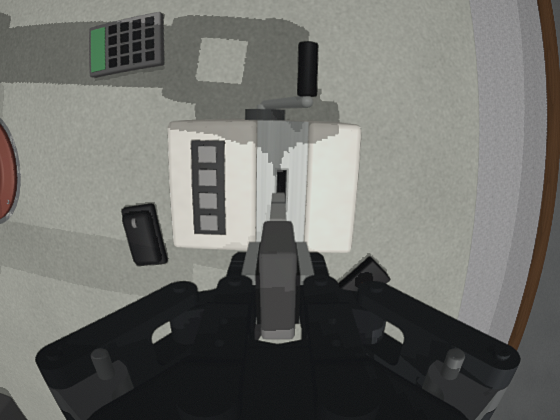

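Wrist view: the plate's foot, at about (279,203), hangs near the slot, whose visible end is at (282,181). To see the slot without parallax I'll put the camera straight above it and level the tool.

```bash
python3 -m jog '[[[-0.03,0,0],[-0.011,0.006,0]],[[-0.062,0,0.01],[-0.011,0.006,0]],[[-0.062,0.001,0.02],[-0.011,0.006,0]],[[-0.062,0.001,0.02],[-0.011,0.006,0]],[[-0.062,0.001,0.02],[-0.011,0.006,0]]]'
python3 - <<'E'
from m import *
go((.583,-.061,.25),1.496)
d=cam('wrist'); pickle.dump(d,open('w5.pkl','wb'))
u,v=proj(d,(.583,-.061,.13)).round().astype(int); print(u,v)
im=d['image']; a=cv2.resize(im[v-40:v+40,u-40:u+40],(560,560),interpolation=cv2.INTER_CUBIC)
b=cv2.resize(im[100:340,230:330],(233,560)); cv2.imwrite('pics/c5.png',np.hstack([a,b]))
g=im.max(2); r=blob(g,u-12,v-32,24,64,70); print(r,onz(d,*r[0],.13),[onz(d,*p,.13)[:2].round(4) for p in cv2.boxPoints(r)])
E
```

```text
t: 14.85
tool_pos: [0.5789, -0.118, 0.2901]
tool_rot: [-2.301, -2.138, 0.001]
contact_force: [0.5, 0.1, -0.4]
opening: 0.0138
grip_force: 50.6
t 14.85 shift [ 0.0572 -0.0001  0.0401] turn [-0.0004  0.0002  0.0012] at [ 0.5789 -0.118   0.2901] f [ 0.5  0.1 -0.4] open 0.0138
279 128
((278.0, 130.0), (42.0, 10.0), 90.0) [ 0.58217156 -0.06239256  0.13      ] [array([ 0.579 , -0.0426]), array([ 0.5882, -0.0432]), array([ 0.5854, -0.0823]), array([ 0.5761, -0.0816])]
```

View pics/c5.png

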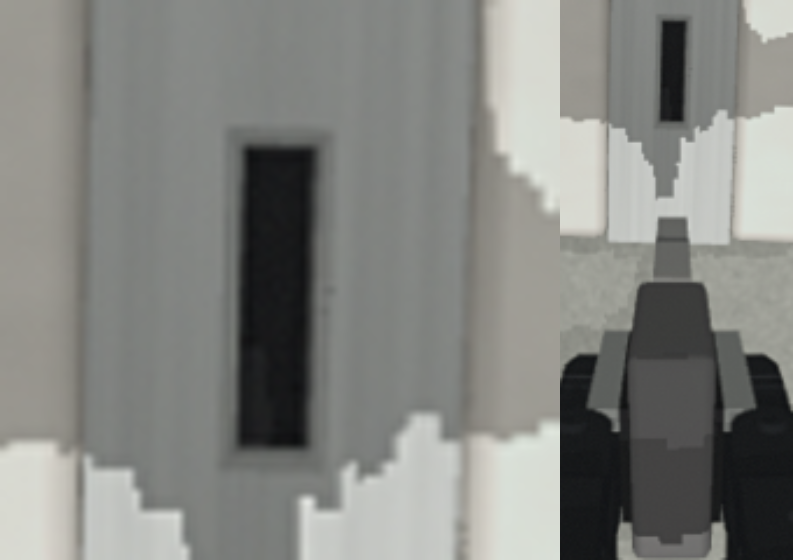

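Slot centre is at pixel (278,130) with its long axis tilted about 0.02 rad to the tool. The foot's near lower edge is at about (278,193). I'll work out the foot-to-slot offset within this one image.

```bash
python3 - <<'E'
from m import *
d=pickle.load(open('w5.pkl','rb')); o=d['o']; zf=o['tool_pos'][2]-.0635
A=d['RT']; tp=o['tool_pos']
s=onz(d,278.1,130.1,.13); 
L=lambda p:(A.T@(p-tp)).round(4)
print('slot in tool',L(s), 'yaw', [L(onz(d,238.5+x/7,87.5+y/7,.13)) for x,y in((222,298),(332,298),(277,128),(277,468),(244,147),(238,447),(317,147),(311,447))])
g=d['image'].max(2); print(g[184:206,278]); print(g[196,266:292]);print(g[210,262:296])
for v in(192.5,193.5): print('foot +y face edge in tool',L(onz(d,278.1,v,zf)))
print('top edge of step',L(onz(d,278.1,201.5,zf+.006)))
E
```

```text
slot in tool [ 0.0556 -0.0007  0.1601] yaw [array([ 0.0557, -0.008 ,  0.1601]), array([0.0557, 0.0065, 0.1601]), array([ 0.0783, -0.0007,  0.1601]), array([ 0.033 , -0.0007,  0.1601]), array([ 0.0757, -0.005 ,  0.1601]), array([ 0.0358, -0.0059,  0.1601]), array([0.0757, 0.0045, 0.1601]), array([0.0358, 0.0038, 0.1601])]
[168 202 203 201 201 201 202 204 191 126  96  98  98  99 100 100 100  92
  73  84 100 100]
[200 201 201 198 198 179 103  94  98  99  98  99  98  98  98  99  95  94
 132 207 202 196 196 197 199 199]
[155 155 153 141 139 140 143 143 125  99  98  99 100 100 100 100  99 100
  99 100 100  99  97 109 150 150 152 162 163 160 157 158 162 162]
foot +y face edge in tool [ 0.0189 -0.0007  0.0635]
foot +y face edge in tool [ 0.0183 -0.0007  0.0635]
top edge of step [ 0.0144 -0.0007  0.0575]
```

```bash
python3 -m jog '[[[0.03,0,0],[0,0,0.01]],[[0.0555,0,0.02],[0,0,0.02]],[[0.0555,0,0.05],[0,0,0.02]],[[0.0555,0,0.08],[0,0,0.02]],[[0.0555,0,0.08],[0,0,0.02]]]'
python3 -m jog '[[[0,0,0],[0,0,0]],[[0,0,0],[0,0,0]]]'
python3 - <<'E'
from m import *
d=pickle.load(open('w5.pkl','rb')); P=d['o']['tool_pos']+d['RT']@np.array([.0553,.0,.08]); print(P)
go(P,1.476)
d=cam('wrist'); pickle.dump(d,open('w6.pkl','wb'))
cv2.imwrite('pics/c6.png',cv2.resize(d['image'][130:290,210:350],(525,600),interpolation=cv2.INTER_CUBIC))
E
```

```text
t: 15.4
tool_pos: [0.5806, -0.0621, 0.2056]
tool_rot: [-2.318, -2.111, 0.008]
contact_force: [-0.1, -0.4, -1.7]
opening: 0.0134
grip_force: 50.5
t: 15.6
tool_pos: [0.5845, -0.0641, 0.213]
tool_rot: [2.321, 2.111, 0.003]
contact_force: [0.7, -0.4, 0.3]
opening: 0.0134
grip_force: 50.6
[ 0.58294507 -0.06287435  0.21009682]
t 15.6 shift [ 0.0011 -0.0016  0.0029] turn [0.0041 0.0013 0.0001] at [ 0.5845 -0.0641  0.213 ] f [ 0.7 -0.4  0.3] open 0.0134
```

View pics/c6.png

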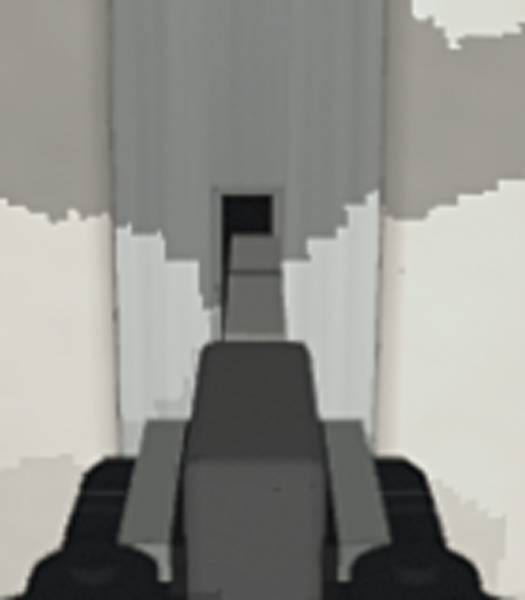

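The slot's dark end spans crop x 222–274 and the foot spans 230–280. So the blade sits slightly to the +y side of the tool; measure it.

```bash
python3 - <<'E'
from m import *
d=pickle.load(open('w6.pkl','rb')); A=d['RT']; tp=d['o']['tool_pos']
L=lambda p:(A.T@(p-tp)).round(4)
g=d['image'].max(2); print(g[186,262:290]); print(g[196,262:290]); print(g[176:210,277])
px=lambda x,y:(210-.5+(x+.5)/3.75,130-.5+(y+.5)/3.75)
for x,y in((212,210),(284,210),(248,186)): print('slot',L(onz(d,*px(x,y),.13)))
for x,y in((231,238),(280,238),(255,236)): print('foot',L(onz(d,*px(x,y),tp[2]-.0635)))
go((.5829,-.0629,.21),1.476)
E
```

```text
[133 133 133 130 117 115 114  45  19  23  22  23  22  24  24  24  23  22
  19  24  60 116 115 114 130 133 135 132]
[133 133 132 129 118 115 113  44  24  60 104 103 100 102 101 100 101 101
 102 101 101 100 102 118 131 133 133 130]
[127 128 126 122 114 103  34  19  23  23  24  23  25  23  20  21  54  92
 102 102 100 101 102 102 102  95  74  87 103 102 101 102 101 102]
slot [ 0.0194 -0.0092  0.0829]
slot [0.0193 0.0044 0.083 ]
slot [ 0.024  -0.0024  0.083 ]
foot [ 0.0185 -0.0052  0.0635]
foot [0.0185 0.0033 0.0635]
foot [ 0.0189 -0.0011  0.0635]
t 15.65 shift [ 0.0012 -0.0018  0.0032] turn [ 0.0045  0.0014 -0.0001] at [ 0.5846 -0.0642  0.2132] f [-0.2  0.1 -0.6] open 0.0132
```

```bash
python3 -m jog '[[[0.001,-0.0015,0],[0.004,0.001,0]],[[0.001,-0.0015,0.004],[0.004,0.001,0]],[[0.001,-0.0015,0.008],[0.004,0.001,0]],[[0.001,-0.0015,0.012],[0.004,0.001,0]],[[0.001,-0.0015,0.016],[0.004,0.001,0]]]'
python3 -m jog '[[[0,0,0.003],[0,0,0]],[[0,0,0.006],[0,0,0]],[[0,0,0.009],[0,0,0]],[[0,0,0.012],[0,0,0]],[[0,0,0.012],[0,0,0]]]'
python3 - <<'E'
from m import *
go((.5829,-.0629,.1635),1.476)
E
```

```text
t: 16.15
tool_pos: [0.5816, -0.0629, 0.1935]
tool_rot: [-2.322, -2.111, 0.004]
contact_force: [0.4, 0.1, -1.4]
opening: 0.013
grip_force: 50.6
t: 16.65
tool_pos: [0.5826, -0.0631, 0.1841]
tool_rot: [-2.324, -2.113, 0.001]
contact_force: [-0.3, 0.3, -0.4]
opening: 0.0136
grip_force: 50.6
t 16.65 shift [0.0002 0.0003 0.0206] turn [-0.001   0.0003 -0.0002] at [ 0.5826 -0.0631  0.1841] f [-0.3  0.3 -0.4] open 0.0136
```

```bash
python3 -m jog '[[[0,0,0.004],[0,0,0]],[[0,0,0.008],[0,0,0]],[[0,0,0.012],[0,0,0]],[[0,0,0.016],[0,0,0]],[[0,0,0.02],[0,0,0]]]'
python3 -m jog '[[[0,0,0],[0,0,0]],[[0,0,0],[0,0,0]],[[0,0,0],[0,0,0]],[[0,0,0],[0,0,0]],[[0,0,0],[0,0,0]]]'
python3 - <<'E'
from m import *
go((.5829,-.0629,.1635),1.476)
d=cam('side'); w=cam('wrist')
a=cv2.resize(d['image'][170:270,215:325],(440,400),interpolation=cv2.INTER_CUBIC)
b=cv2.resize(w['image'][140:300,210:350],(350,400),interpolation=cv2.INTER_CUBIC)
cv2.imwrite('pics/c7.png',np.hstack([a,b])); go((.5829,-.0629,.1635),1.476)
E
```

```text
t: 17.15
tool_pos: [0.5822, -0.063, 0.1621]
tool_rot: [-2.323, -2.112, 0.002]
contact_force: [3.9, -0.3, 0.6]
opening: 0.0135
grip_force: 50.8
t: 17.65
tool_pos: [0.5822, -0.063, 0.1615]
tool_rot: [-2.323, -2.112, 0.002]
contact_force: [5.3, -0.5, -3.7]
opening: 0.0133
grip_force: 50.2
t 17.65 shift [ 0.0001  0.0007 -0.002 ] turn [-0.0023 -0.0002 -0.0004] at [ 0.5822 -0.063   0.1615] f [ 5.3 -0.5 -3.7] open 0.0133
t 17.75 shift [ 0.0001  0.0007 -0.0019] turn [-0.0023 -0.0002 -0.0003] at [ 0.5822 -0.063   0.1616] f [ 5.9 -0.6 -2. ] open 0.0132
```

View pics/c7.png

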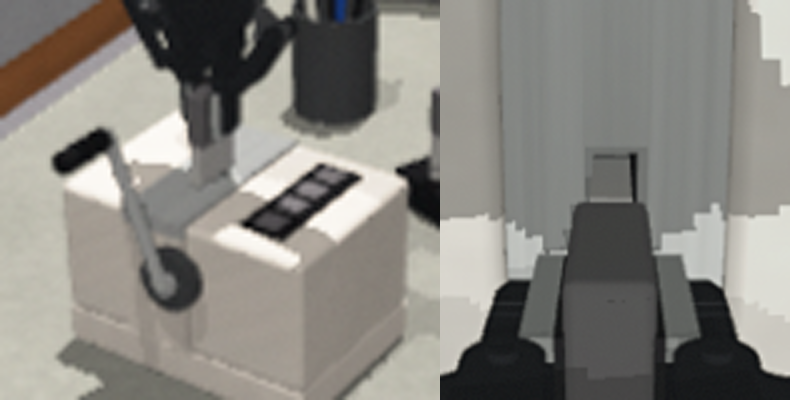

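The plate is in the slot and rests lightly on the slot's -x side (about 5.5 N), with the lever at rest. I'll shift about 1.5 mm to +x and up 1.5 mm to centre it.

```bash
python3 -m jog '[[[0,0.0015,-0.0015],[0,0,0]],[[0,0.0015,-0.0015],[0,0,0]],[[0,0.0015,-0.0015],[0,0,0]],[[0,0.0015,-0.0015],[0,0,0]],[[0,0.0015,-0.0015],[0,0,0]]]'
python3 -m jog '[[[0,0,0],[0,0,0]],[[0,0,0],[0,0,0]],[[0,0,0],[0,0,0]],[[0,0,0],[0,0,0]],[[0,0,0],[0,0,0]]]'
python3 - <<'E'
from m import *
go((.5829,-.0629,.1635),1.476)
w=cam('wrist'); A=w['RT'];tp=w['o']['tool_pos']
g=w['image'].max(2)
for v in (204,207,210): print(g[v,262:294])
print(g[190:230,277])
E
```

```text
t: 18.25
tool_pos: [0.5826, -0.0629, 0.1635]
tool_rot: [-2.321, -2.111, 0.005]
contact_force: [0.0, 0.8, -0.3]
opening: 0.0136
grip_force: 50.7
t: 18.75
tool_pos: [0.5831, -0.063, 0.1638]
tool_rot: [-2.322, -2.111, 0.004]
contact_force: [0.3, -0.2, -0.4]
opening: 0.0134
grip_force: 50.7
t 18.75 shift [ 0.0001 -0.0002  0.0003] turn [-0.0039 -0.0002 -0.0002] at [ 0.5831 -0.063   0.1638] f [ 0.3 -0.2 -0.4] open 0.0134
[135 135 135 131 122 115 115  96  62 104 106 105 104 104 105 104 104 104
 104 105 104 106 103  71  34  83 117 115 116 126 134 135]
[135 136 135 131 121 115 116 113  78 102 104 104 103 103 104 103 103 103
 104 103 103 104 104  87  36  82 116 116 116 126 133 136]
[136 136 135 131 122 114 116 114  96 103 103 103 103 103 103 104 104 103
 103 104 104 103 105  99  39  81 117 116 116 127 134 136]
[128 128 128 129 128 127 127 124 113 112 110  94  72  87 104 105 104 103
 102 104 104 102 103 104 104 105 104 101 106 131 128  66  59  62  62  63
  62  63  63  63]
```

```bash
python3 -c "
from station import job; print(job.finish_job())"
```

```text
the job is handed in; nothing more can be done
None
```

I pulled the feed lever to its far stop and eased it back to rest. The gripper now holds the narrow plate still in the slot, its groove within about 1 mm of level by the arm's position reading and under 1 N contact force; I've handed the job in, but no verdict came back.

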